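# Shut the dust cover over the cover glasses

## Task

The grey two-lane tray has a sliding metal cover on each lane. Slide the cover of the lane that holds the small square white box of cover glasses fully shut over that box, to keep the dust off. Leave the other lane's cover as it is, leave the box where it lies, and let go.

Things in the scene. Friction and masses are not known exactly. Their poses are not given: they have to be found in the camera images.
- tray: Grey two-lane tray fixed to the worktop, 176 (x) x 148 (y) x 36 mm; origin: centre of its underside, on the worktop. Lanes run along x, centred at y = +36 mm (left) and -36 mm (right). Each has an open compartment at -x (x -83 to -1 mm, 66 mm wide, dark floor 4 mm up) and a closed deck at +x. One compartment holds the cover glasses, the other a tape roll; which is which varies.
- left_handle (a point): Handle of the left lane's flat aluminium cover (84 x 64 mm, top face 33 mm up): upright bar across its middle, 12 mm thick along tray x, 36 mm long along y, top 57 mm up. Point: in the bar, 45 mm up. The cover slides along tray x with about 2 N and stays where left: handle at tray x = -41 mm shut against its stop, +41 mm fully open; starts at +19 to +41. End stops are 34 mm high.
- right_handle (a point): Handle of the right lane's cover (tray y = -36 mm): same shape, size, point, start range and travel as the left one; the left handle is at tray y = +36 mm. All heights are above the worktop. A tall fixed microscope stands at the left of the worktop (x 0.2 to 0.6, y 0.4 to 0.65 m), its eyepieces towards the robot: keep the arm clear of it.
- coverslips: Small square white box of cover glasses, 34 x 34 x 20 mm, lying on the floor of one lane's compartment. Origin: centre of its underside; z up. (The tape roll in the other lane is a ring 59 mm across, 19 mm high.)
There are look-alikes about, which are no part of the job. Of the things shaped like the tray, the grey one is meant.

How it is judged:
At the end, for the whole second after the job is handed in: The cover of the lane that holds the box of cover glasses is shut to within 10 mm of its stop; the other cover is within 15 mm of where it started; the box of cover glasses lies still within 20 mm of where it started, on its compartment's floor (((y of coverslips in the frame of tray above 0 m and x of left_handle in the frame of tray below -0.031 m and distance of right_handle from where it was at the start of the episode below 0.015 m) or (y of coverslips in the frame of tray below 0 m and x of right_handle in the frame of tray below -0.031 m and distance of left_handle from where it was at the start of the episode below 0.015 m)) and distance of coverslips from where it was at the start of the episode below 0.02 m and linear speed of coverslips below 0.02 m/s and z of coverslips in the frame of tray below 0.012 m); the robot touches nothing.
It also fails if it takes over 35 s, if anything falls off the work surface, if the arm or the gripper's body presses on something with over 40 N, if the wrist force passes 120 N, or if a joint passes its speed limit or range.

## Robot

A 6-joint arm with a two-finger parallel gripper is mounted at the origin on a cart in front of the work surface, level with it; the furniture and walls round the work are solid. World frame = base frame: x ahead of the robot, y to its left, z up, the work surface at z = 0. Lengths are in m, angles in rad, forces in N, time in s.
With the tool pointing down it reaches from about 0.35 to 0.975 m from the base axis. Payload 4.9 kg.
Tool frame: the origin (TCP) lies at the very end of the fingers, on their centre line; the grasp point (between the pads) lies 19 mm behind it; z points along the fingers, y is the line along which they close (so a half turn about z gives the same grasp; the last joint's range is limited). The gripper opens to 85 mm and grips with 20 to 120 N. Pads are 22 mm wide; open, the fingers measure 114 mm over their backs; the gripper's body (76 mm by 85 mm) begins 54 mm behind the grasp point. The pads swing forward as they close: fully open they stand 13 mm farther back than shut.
Start: joints at [-1.349, 0.053, 1.613, -0, 1.476, -0.119], TCP at [0.209, -0.589, 0.231] pointing down, gripper open.
Joint ranges: [-3.01, 3.01], [-1.01, 2.22], [0.06, 2.58], [-1.02, 4.17], [0.09, 2.62], [-3.14, 3.14]. Speed limits (rad/s): [2.57, 2.57, 3.14, 3.14, 3.14, 3.14].

## Interface

Orientations are given as a 3x3 rotation matrix whose columns are the frame's x, y, z axes.
In Python, from bench import env, optics gives the robot as it stands. The module is installed in compiled form; this text tells all that it offers.
- The arm moves only by the tool servo_tool, never from a script. Its argument "motion" is a list of rows, each an object with "claw": the gripper's target within -1 to 1 (shut at 1, half-way at 0, fully open at -1); "travel": the shift along the tool's x, y, z in m, a list of three; "yaw": the turn about the tool's z in rad. A call has 1 to 10 rows; each row is the pose to reach, as a shift and turn from the pose commanded when the call began, along the tool's axes at that moment; what a row does not reach only later rows make up. A row lasts 1/10 s, in which the tool goes at most 50 mm and 8.59 degrees, less where a joint would pass 70% of its speed; a pose out of reach is approached as far as the arm can. A call with a gripper value outside its range is refused whole. The fingers move at their own pace and stop on an object; the grip force is fixed at half the most. Time passes only in rows, so rows that repeat a pose let the fingers close. It gives the time, the measured TCP pose, the force, the opening and the grip force at its end, in the units of the state.
- env.observe(): the state, without advancing time (a new reading comes with each control period).
- optics.read_camera(name): name is "scene" or "top" or "wrist"; returns a dict with "color" (420x560x3 uint8, red, green, blue), "fx", "fy", "cx", "cy" (pixels), "k1" (the pictures are not rectified: a ray, as slopes to the right and down, at radius r is drawn at 1 + k1 r^2 times it, then the intrinsics apply), "extrinsics" (4x4, takes a point from camera to world coordinates). Camera axes: x right, y down, z forward; pixel columns grow to the right and rows downward; lengths in m; the calibration is good to about 2 mm. A picture is of the moment at which its call begins. There is no depth.
- env.hand_in(): hands the job in; it is judged then, once.
The state is a dict: "t": time; "qpos": joint angles; "joint_velocities": joint speeds; "joint_torque": joint torques, N m; "tcp_pos": TCP position; "orientation": TCP orientation; "ft_force": force on the tool from outside, world axes, zero at the start; "torque": the same for the moment, N m; "grip_width": finger opening in m; "gripper_force": force on a finger pad.
Only numpy, scipy, OpenCV 4.12 (cv2) and the standard library are available. Lean on these libraries where they do the work, as an engineer would, in place of code of your own. Each camera call takes 0.05 s, during which the arm holds its last target. There are 200 camera calls.

## Working session

There is one attempt and no reset: what is moved stays moved. The work goes in short steps, Python scripts to look and compute and a tool call to move; the robot and the scene stay as the last step left them, time stands still between calls to the robot, and variables do not carry over. Pictures are saved under pics/ and viewed, at most 10 in all, crops included, and the job is handed in when it is done.

Besides the shell and the picture viewer there is one more tool, called after "Call:" as name(argument=value, ...) on one line, values as JSON. servo_tool: Moves the arm, as the interface text tells. Its arguments: {"type":"object","properties":{"motion":{"type":"array"}},"required":["motion"]}

```bash
mkdir -p pics; cat > h.py <<'E'
import numpy as np, cv2, pickle
from bench import env, optics
def grab(n,save):
    d=optics.read_camera(n); cv2.imwrite(f'pics/{save}.png',d['color'][:,:,::-1]); pickle.dump(d,open(f'pics/{save}.pkl','wb')); return d
def ray(d,u,v):
    K=np.array([[d['fx'],0,d['cx']],[0,d['fy'],d['cy']],[0,0,1.]])
    a=(u-d['cx'])/d['fx']; b=(v-d['cy'])/d['fy']; x,y=a,b
    for _ in range(20):
        s=1+d['k1']*(x*x+y*y); x,y=a/s,b/s
    T=np.array(d['extrinsics']); return T[:3,3],T[:3,:3]@np.array([x,y,1])
def onplane(d,u,v,z):
    o,r=ray(d,u,v); return o+r*(z-o[2])/r[2]
def load(s): return pickle.load(open(f'pics/{s}.pkl','rb'))
E
python3 - <<'E'
from h import *
for n in('top','scene'):
    d=grab(n,n+'0'); print(n,d['fx'],d['cx'],d['cy'],d['k1'],np.round(d['extrinsics'],3))
s=env.observe(); print(s['t'],s['tcp_pos'],np.round(s['orientation'],3),s['grip_width'])
E
```

```text
top 490.4930221845662 277.22066760437065 215.31438810876617 -0.10065485210409067 [[ 0.011 -0.996  0.088  0.417]
 [-1.    -0.013 -0.028  0.073]
 [ 0.029 -0.087 -0.996  0.897]
 [ 0.     0.     0.     1.   ]]
scene 486.68202066929337 265.8959754893172 211.72976608205727 -0.1678378051305887 [[-0.86  -0.345  0.376  0.171]
 [-0.511  0.584 -0.631  0.604]
 [-0.002 -0.735 -0.679  0.631]
 [ 0.     0.     0.     1.   ]]
0.1 [ 0.2087603  -0.58850136  0.23015452] [[ 0.942  0.334 -0.   ]
 [ 0.334 -0.942  0.002]
 [ 0.    -0.002 -1.   ]] 0.08537811529366725
```

View pics/top0.png

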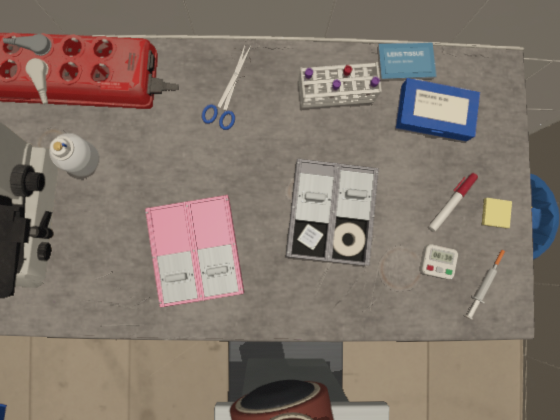

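View pics/scene0.png

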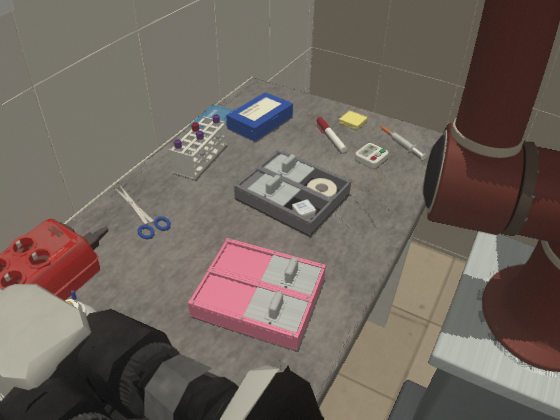

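Top view: the grey tray is centred near (333,213). Its left lane holds the white box at (310,237), with the left handle at about (316,197). The right lane holds the tape roll, with the right handle at about (356,194). The pink tray is the look-alike. Next I'll measure the tray pose and the handle.

```bash
python3 - <<'E'
from h import *
d=load('top0'); im=d['color']; 
c=im[150:275,275:390]; cv2.imwrite('pics/crop.png',cv2.resize(c,None,fx=4.8,fy=4.8,interpolation=cv2.INTER_CUBIC)[:,:,::-1])
g=cv2.cvtColor(im,cv2.COLOR_RGB2GRAY)
hsv=cv2.cvtColor(im,cv2.COLOR_RGB2HSV)
for y,x in((213,333),(240,292),(180,270),(190,310),(197,316),(240,330)): print((x,y),im[y,x])
# fill: dark rim or bright covers
m=np.zeros_like(g); m[150:275,275:392]=((g<85)|(g>140))[150:275,275:392]*255
m=cv2.morphologyEx(m,cv2.MORPH_OPEN,np.ones((3,3)))
m=cv2.morphologyEx(m,cv2.MORPH_CLOSE,np.ones((5,5)))
cs,_=cv2.findContours(m,cv2.RETR_EXTERNAL,cv2.CHAIN_APPROX_NONE); k=max(cs,key=cv2.contourArea)
r=cv2.minAreaRect(k); b=cv2.boxPoints(r); print(r,b)
P=np.array([onplane(d,*p,0.036) for p in b]); print(P.round(4)); print(np.linalg.norm(P-np.roll(P,1,0),axis=1),P.mean(0))
E
```

```text
(333, 213) [143 137 132]
(292, 240) [133 127 121]
(270, 180) [126 117 107]
(310, 190) [197 195 185]
(316, 197) [187 184 175]
(330, 240) [148 141 136]
((331.3186950683594, 211.83641052246094), (77.63748168945312, 91.34822845458984), 6.519801139831543) [[287.56488 252.80742]
 [297.93713 162.04996]
 [375.0725  170.8654 ]
 [364.70026 261.62286]]
[[ 0.4271  0.0298  0.036 ]
 [ 0.5888  0.0127  0.036 ]
 [ 0.5753 -0.1264  0.036 ]
 [ 0.4128 -0.1067  0.036 ]]
[0.1372211  0.16258138 0.13968929 0.16367909] [ 0.50099802 -0.04763496  0.036     ]
```

View pics/crop.png

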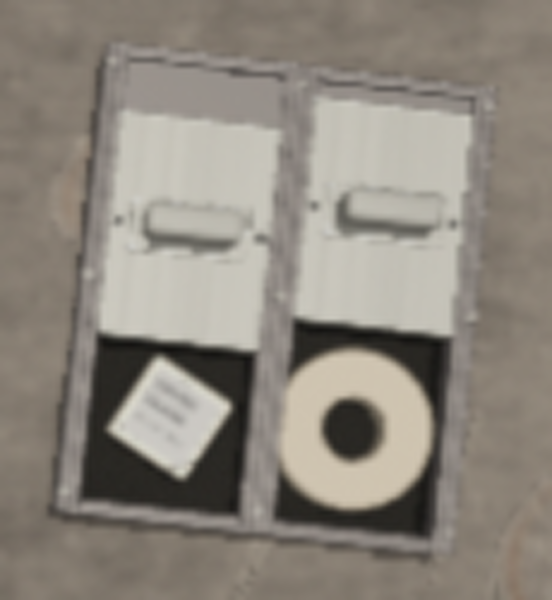

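The crop shows the rim corners at about (112,47), (492,90), (440,550) and (57,512). The left cover is open a little less than fully, with the box fully visible below it. The left handle's top is at about (197,218).

```bash
python3 - <<'E'
from h import *
d=load('top0'); q=lambda x,y,z: onplane(d,275+(x+.5)/4.8-.5,150+(y+.5)/4.8-.5,z)
P=np.array([q(112,47,.036),q(492,90,.036),q(440,550,.036),q(57,512,.036)])
print(np.linalg.norm(P-np.roll(P,1,0),axis=1).round(4)); c=P.mean(0)[:2]
ax=(P[0]+P[1]-P[2]-P[3])[:2]; ay=(P[0]+P[3]-P[1]-P[2])[:2]
tx=np.arctan2(ax[1],ax[0]); ty=np.arctan2(-ay[0],ay[1]); th=(tx+ty)/2; print('c',c,'yaw',tx,ty)
R=np.array([[np.cos(th),-np.sin(th)],[np.sin(th),np.cos(th)]])
C=np.array([q(120,110,.033),q(283,128,.033),q(253,352,.033),q(98,333,.033)])
print('cover tray',((C[:,:2]-c)@R).round(4),((C.mean(0)[:2]-c)@R))
for n,p in(('Lhandle',q(195,220,.057)),('Rhandle',q(393,208,.057)),('box',q(170,417,.024))): print(n,p.round(4),((p[:2]-c)@R).round(4))
# cross-check with scene camera: left handle top centre
s=load('scene0'); im=s['color'][145:240,225:360]; cv2.imwrite('pics/crop2.png',cv2.resize(im,None,fx=5.5,fy=5.5,interpolation=cv2.INTER_CUBIC)[:,:,::-1])
def proj(p):
    T=np.linalg.inv(s['extrinsics']); v=T[:3,:3]@p+T[:3,3]; x,y=v[:2]/v[2]; f=1+s['k1']*(x*x+y*y); return np.array([s['fx']*x*f+s['cx'],s['fy']*y*f+s['cy']])
for p in list(P)+[q(195,220,.057)]: print('crop2 px',((proj(p)-[225,145]+.5)*5.5).round(0))
print('goal',c+R@np.array([-.041,.036]),'axis',R[:,0], 'tool yaw',env.observe()['orientation'].round(4).tolist())
E
```

```text
[0.1736 0.1435 0.1729 0.1417]
c [ 0.50072121 -0.04880422] yaw -0.11444528425783278 -0.0921685705289556
cover tray [[ 0.0633  0.0651]
 [ 0.0639  0.0038]
 [-0.0208  0.0062]
 [-0.0204  0.064 ]] [0.02149398 0.03476728]
Lhandle [ 0.5264 -0.0162  0.057 ] [0.0222 0.0351]
Rhandle [ 0.5319 -0.0883  0.057 ] [ 0.0351 -0.0361]
box [ 0.4567 -0.0107  0.024 ] [-0.0477  0.0334]
crop2 px [ 57. 216.]
crop2 px [292.  23.]
crop2 px [684. 196.]
crop2 px [473. 422.]
crop2 px [264. 185.]
goal [ 0.46365223 -0.0087681 ] axis [ 0.99466858 -0.10312327] tool yaw [[0.9425, 0.3343, -0.0004], [0.3343, -0.9425, 0.0019], [0.0002, -0.0019, -1.0]]
```

View pics/crop2.png

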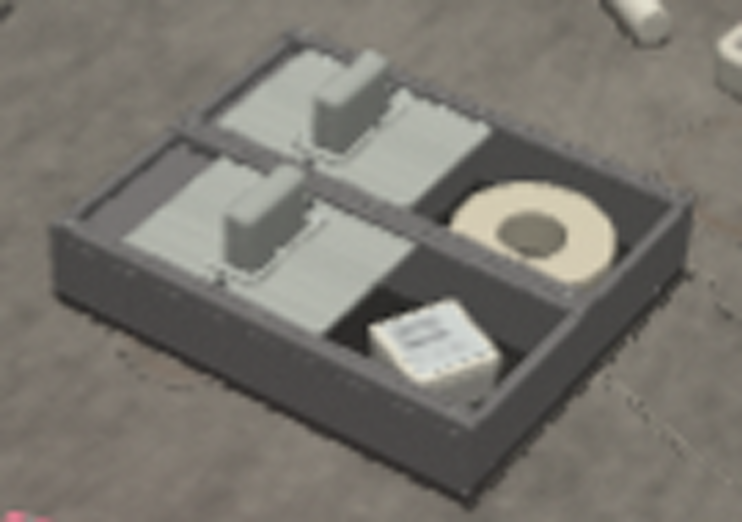

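Measurements agree across both views: tray sides about 173 x 143 mm, left handle at tray (22, 35) mm, and the box in the left lane. I'll push the left handle with shut fingers from its +x side, starting by moving above tray (62, 35.5) mm.

Call:
servo_tool(motion=[{"claw":1,"travel":[0.04,-0.031,0],"yaw":0.05},{"claw":1,"travel":[0.08,-0.063,0],"yaw":0.1},{"claw":1,"travel":[0.118,-0.093,0],"yaw":0.15},{"claw":1,"travel":[0.157,-0.124,0],"yaw":0.2},{"claw":1,"travel":[0.196,-0.155,0],"yaw":0.25},{"claw":1,"travel":[0.235,-0.186,0],"yaw":0.3},{"claw":1,"travel":[0.274,-0.217,0],"yaw":0.35},{"claw":1,"travel":[0.313,-0.247,0],"yaw":0.4},{"claw":1,"travel":[0.352,-0.278,0],"yaw":0.444},{"claw":1,"travel":[0.391,-0.309,0],"yaw":0.444}])

```text
t: 1.1
tcp_pos: [0.4746, -0.1651, 0.231]
orientation: [[0.995, -0.104, -0.0], [-0.104, -0.995, -0.0], [-0.0, 0.0, -1.0]]
ft_force: [0.6, -0.3, 0.3]
grip_width: -0.0003
gripper_force: 0.0
```

```bash
cat > st.py <<'E'
from h import *
c=np.array([.5007,-.0488]); R=np.array([[.9947,.1031],[-.1031,.9947]])
s=env.observe(); O=np.array(s['orientation']); p=np.array(s['tcp_pos'])
print(s['t'],p.round(4),'tray',((p[:2]-c)@R).round(4),'yaw',np.arctan2(O[1,0],O[0,0]),s['grip_width'],np.round(s['ft_force'],1),np.round(s['qpos'],2))
t=np.append(c+R@[.062,.0355],.23); print('to A tool', O.T@(t-p))
E
python3 st.py
```

```text
1.1 [ 0.4746 -0.1651  0.231 ] tray [-0.014  -0.1184] yaw -0.10405414665647529 -0.00026527069106431814 [ 0.6 -0.3  0.3] [-0.48 -0.25  1.89 -0.    1.5   1.19]
to A tool [ 0.07584562 -0.15391865  0.00099647]
```

Call:
servo_tool(motion=[{"claw":1,"travel":[0.02,-0.04,0],"yaw":0},{"claw":1,"travel":[0.04,-0.08,0],"yaw":0},{"claw":1,"travel":[0.06,-0.12,0],"yaw":0},{"claw":1,"travel":[0.076,-0.154,0],"yaw":0},{"claw":1,"travel":[0.076,-0.154,0.04],"yaw":0},{"claw":1,"travel":[0.076,-0.154,0.08],"yaw":0},{"claw":1,"travel":[0.076,-0.154,0.12],"yaw":0},{"claw":1,"travel":[0.076,-0.154,0.14],"yaw":0},{"claw":1,"travel":[0.076,-0.154,0.14],"yaw":0}])

```text
t: 2.0
tcp_pos: [0.562, -0.0211, 0.0863]
orientation: [[0.995, -0.103, -0.009], [-0.103, -0.995, 0.002], [-0.009, -0.001, -1.0]]
ft_force: [-0.1, 0.2, 0.1]
grip_width: -0.0001
gripper_force: 0.0
```

```bash
python3 st.py; python3 -c "
from h import *
d=grab('scene','s1');cv2.imwrite('pics/s1c.png',cv2.resize(d['color'][60:260,180:420],None,fx=3,fy=3)[:,:,::-1])"
```

```text
2.0 [ 0.562  -0.0211  0.0863] tray [0.0581 0.0339] yaw -0.10307230326924331 -9.820983498005409e-05 [-0.1  0.2  0.1] [-0.17  0.05  1.87 -0.    1.23  1.5 ]
to A tool [ 0.00256274 -0.00170432 -0.14370408]
```

View pics/s1c.png

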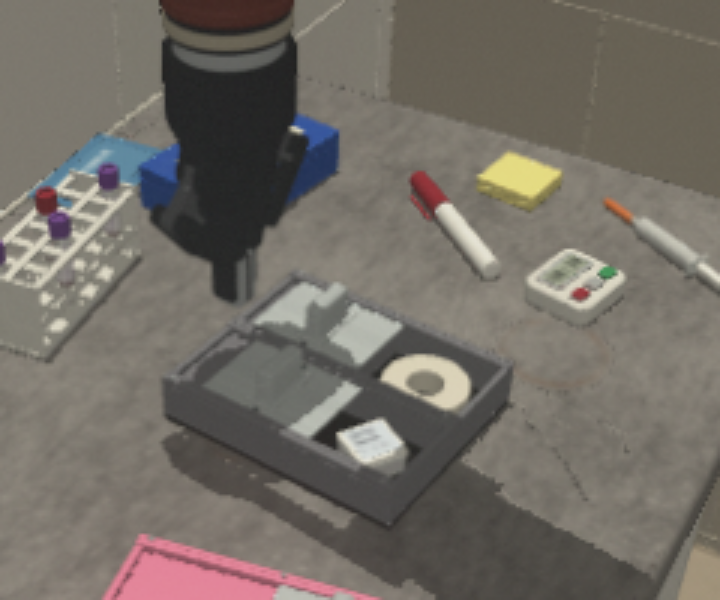

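The shut fingers (crop pixel 235,290) hang behind the left handle, clear of everything. I'll lower them to about 43 mm, then push slowly.

Call:
servo_tool(motion=[{"claw":1,"travel":[0,0,0.024],"yaw":0},{"claw":1,"travel":[0,0,0.048],"yaw":0},{"claw":1,"travel":[0,0,0.048],"yaw":0},{"claw":1,"travel":[-0.01,0,0.048],"yaw":0},{"claw":1,"travel":[-0.02,0,0.048],"yaw":0},{"claw":1,"travel":[-0.03,0,0.048],"yaw":0},{"claw":1,"travel":[-0.04,0,0.048],"yaw":0},{"claw":1,"travel":[-0.05,0,0.048],"yaw":0},{"claw":1,"travel":[-0.06,0,0.048],"yaw":0}])

```text
t: 2.95
tcp_pos: [0.5056, -0.0156, 0.044]
orientation: [[0.995, -0.103, 0.002], [-0.103, -0.995, -0.0], [0.002, 0.0, -1.0]]
ft_force: [2.0, -0.9, 1.4]
grip_width: 0.0
gripper_force: 1.0
```

```bash
python3 st.py
```

```text
2.95 [ 0.5056 -0.0156  0.044 ] tray [0.0015 0.0335] yaw -0.10321359818364804 1.859703977944418e-05 [ 2.  -0.9  1.4] [-0.18 -0.04  2.03 -0.    1.14  1.5 ]
to A tool [ 0.06085967 -0.00195192 -0.18584939]
```

Pushing at about 2 N, as expected. Next is the last 20 mm or so, in small steps.

Call:
servo_tool(motion=[{"claw":1,"travel":[-0.008,0,0],"yaw":0},{"claw":1,"travel":[-0.014,0,0],"yaw":0},{"claw":1,"travel":[-0.018,0,0],"yaw":0},{"claw":1,"travel":[-0.021,0,0],"yaw":0},{"claw":1,"travel":[-0.023,0,0],"yaw":0},{"claw":1,"travel":[-0.023,0,0],"yaw":0}])

```text
t: 3.55
tcp_pos: [0.4825, -0.0131, 0.043]
orientation: [[0.995, -0.103, -0.001], [-0.103, -0.995, 0.0], [-0.001, -0.0, -1.0]]
ft_force: [-0.2, 1.0, -0.5]
grip_width: -0.0002
gripper_force: 0.2
```

```bash
python3 st.py
```

```text
3.55 [ 0.4825 -0.0131  0.043 ] tray [-0.0218  0.0336] yaw -0.1032079447439861 -0.00020967368942626335 [-0.2  1.  -0.5] [-0.18 -0.09  2.09  0.    1.14  1.49]
to A tool [ 0.08354047 -0.00190917 -0.18709252]
```

Call:
servo_tool(motion=[{"claw":1,"travel":[-0.001,0,0],"yaw":0},{"claw":1,"travel":[-0.002,0,0],"yaw":0},{"claw":1,"travel":[-0.003,0,0],"yaw":0},{"claw":1,"travel":[-0.003,0,0],"yaw":0}])

```text
t: 3.95
tcp_pos: [0.4803, -0.0129, 0.0431]
orientation: [[0.995, -0.103, 0.001], [-0.103, -0.995, -0.0], [0.001, -0.0, -1.0]]
ft_force: [3.6, -0.5, -3.3]
grip_width: -0.0003
gripper_force: 1.7
```

```bash
python3 st.py; python3 -c "
from h import *
d=grab('scene','s2');cv2.imwrite('pics/s2c.png',cv2.resize(d['color'][100:260,200:400],None,fx=3.5,fy=3.5)[:,:,::-1])"
```

```text
3.95 [ 0.4803 -0.0129  0.0431] tray [-0.024   0.0336] yaw -0.10325784313941093 -0.0003243588084464269 [ 3.6 -0.5 -3.3] [-0.18 -0.1   2.09  0.    1.14  1.49]
to A tool [ 0.08618525 -0.00193273 -0.18678342]
```

View pics/s2c.png

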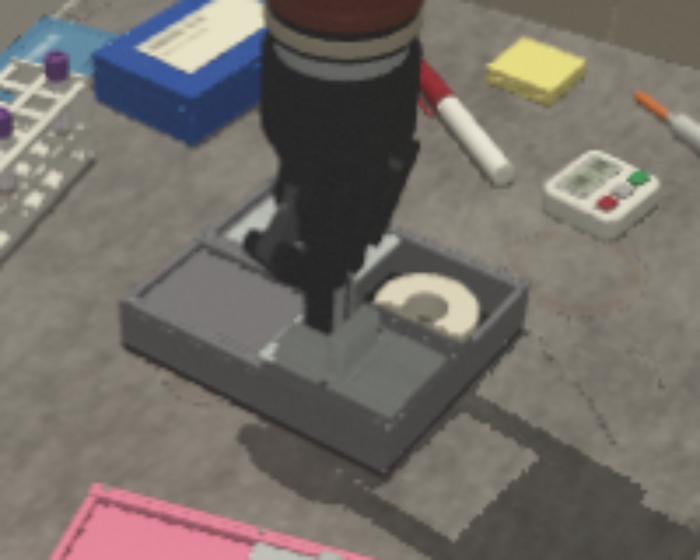

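The left cover now spans the whole compartment (crop 265–450, 310–415) and touches the end wall, and the force has risen. I'll back off, lift and check from above.

Call:
servo_tool(motion=[{"claw":1,"travel":[0.01,0,0],"yaw":0},{"claw":1,"travel":[0.02,0,0],"yaw":0},{"claw":1,"travel":[0.02,0,-0.04],"yaw":0},{"claw":1,"travel":[0.02,0,-0.08],"yaw":0},{"claw":1,"travel":[0.02,0,-0.12],"yaw":0},{"claw":1,"travel":[0.02,0.04,-0.16],"yaw":0},{"claw":1,"travel":[0.02,0.08,-0.18],"yaw":0},{"claw":1,"travel":[0.02,0.12,-0.18],"yaw":0},{"claw":1,"travel":[0.02,0.16,-0.18],"yaw":0},{"claw":1,"travel":[0.02,0.2,-0.18],"yaw":0}])

```text
t: 5.0
tcp_pos: [0.4795, -0.2158, 0.224]
orientation: [[0.995, -0.103, 0.0], [-0.103, -0.995, -0.0], [0.0, 0.0, -1.0]]
ft_force: [0.9, -0.7, 0.4]
grip_width: -0.0002
gripper_force: 0.0
```

Call:
servo_tool(motion=[{"claw":1,"travel":[0,0.03,0],"yaw":0},{"claw":1,"travel":[0,0.06,0],"yaw":0},{"claw":1,"travel":[0,0.06,0],"yaw":0},{"claw":1,"travel":[0,0.06,0],"yaw":0}])

```text
t: 5.4
tcp_pos: [0.4733, -0.2741, 0.2231]
orientation: [[0.995, -0.104, -0.001], [-0.104, -0.995, 0.001], [-0.001, -0.001, -1.0]]
ft_force: [0.4, 0.1, 0.2]
grip_width: -0.0004
gripper_force: 0.0
```

```bash
python3 -c "
from h import *
d=grab('top','t2');cv2.imwrite('pics/t2c.png',cv2.resize(d['color'][150:275,275:390],None,fx=4.8,fy=4.8,interpolation=cv2.INTER_CUBIC)[:,:,::-1])"
```

```text
(no output)
```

View pics/t2c.png

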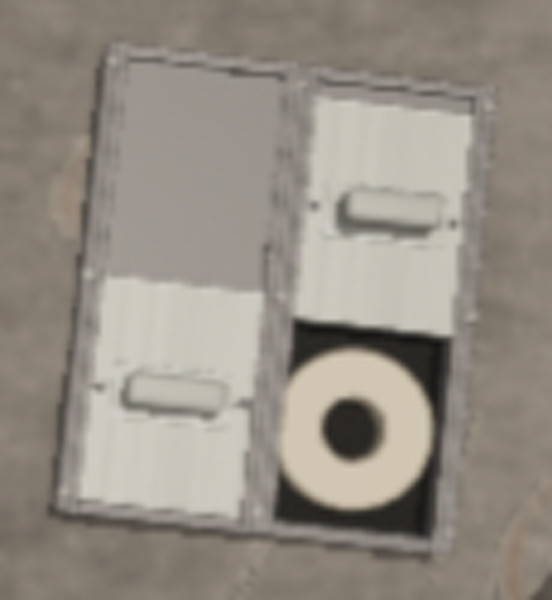

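The left handle is now at crop (175,392), about 62 mm of travel, which puts it at tray x ≈ -40 mm. There is no gap at the end wall, and the right cover and tape roll haven't moved.

```bash
python3 -c "
from bench import env
print(env.hand_in())"
```

```text
the job is handed in; nothing more can be done
None
```

I slid the left lane's cover shut over the box of cover glasses (handle at tray x ≈ -40 mm, stop at -41), left the right cover where it was, moved the arm clear and handed the job in; the hand-in gave no verdict, and the box itself can't be seen under the shut cover.

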